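Close the cheese press onto its mould and ease it off

ROBOT

A 7-joint arm with a two-finger parallel gripper is mounted at the origin on the work surface. World frame = base frame: x ahead of the robot, y to its left, z up, the work surface at z = 0. Lengths are in m, angles in rad, forces in N, time in s.
With the tool pointing down it reaches from about 0.4 to 0.925 m from the base axis. Payload 5.6 kg.
Tool frame: the origin (TCP) lies between the finger pads; the fingertips stand 11 mm ahead of it and the grasp point (between the pads) lies 8 mm behind it; x points along the fingers, y is the direction in which the jaws open and shut, and the axes are right-handed (so a half turn about x gives the same grasp; the last joint's range is limited). The gripper opens to 85 mm and grips with 20 to 120 N. Pads are 22 mm wide; open, the fingers measure 114 mm over their backs; the gripper's body (76 mm by 85 mm) begins 54 mm behind the grasp point. The pads swing forward as they close: fully open they stand 13 mm farther back than shut.
Start: joints at [1.125, 0.468, -0.012, 1.603, 0.006, 1.071, -0.056], TCP at [0.255, -0.598, 0.242] pointing down, gripper open.
Joint ranges: [-2.53, 2.53], [-0.31, 2.02], [-1.57, 1.55], [0.28, 2.44], [-1.29, 4.43], [0.15, 1.84], [-2.92, 2.92]. Speed limits (rad/s): [2.57, 2.57, 3.14, 3.14, 3.14, 3.14, 3.14].

INTERFACE

Orientations are given as a rotation vector (axis times angle).
In Python, from plant import arm, optics gives the robot as it stands. Calls block until the motion is done:
- arm.move_ptp(position, orientation): joint-space move of the TCP to a pose.
- arm.move_straight(position, velocity=0.15, orientation=None): straight line of the TCP; orientation=None keeps the orientation; velocity is the mean speed in m/s.
- arm.set_joints(angles): joint-space move.
- arm.gripper_open() and arm.grab(grasp_force=None): open the fingers fully, or close them until they stop; grasp_force is the grip in N (None keeps the last).
- arm.sleep(seconds).
- arm.inverse_kinematics(position, orientation): joint angles nearest the present ones, or None.
- arm.get_obs(): the state.
- optics.grab_frame(name): name is "scene" or "top" or "wrist"; returns a dict with "frame" (420x560x3 uint8, red, green, blue), "intrinsics" (3x3 intrinsics, pixels), "rvec" (rotation vector, rad) and "tvec" (3), from world to camera coordinates, as OpenCV has them. Camera axes: x right, y down, z forward; pixel columns grow to the right and rows downward; lengths in m; the calibration is good to about 2 mm. A picture is of the moment at which its call begins. There is no depth.
A pose or a line that the arm cannot do raises arm.MotionError and nothing moves.
- arm.close_job(): hands the job in, once; it reports no verdict.
Trained networks look in the newest picture that a camera, given by its name, has taken for a name from the list of things; names that differ only in an ending like _2 or _b are one class to them, and where a whole thing is asked for, a point or a joint stands for the part that bears it (a point fixed in the world has none). Each returns a list of dicts, best first, with "conf" (0 to 1); they miss things now and then, are a little off and sometimes report something else, mostly with a low value. They report only what shows in the picture. A call takes as long as a camera call.
- optics.recognise(camera, thing): "extent" ([left, top, width, height] in pixels, round what is visible of it).
- optics.pinpoint(camera, thing): "point" ([column, row] in pixels: a listed point, or the origin of a listed thing).
The state is a dict: "time_s": time; "joint_positions": joint angles; "qvel": joint speeds; "effort": joint torques, N m; "ee_pos": TCP position; "orientation": TCP orientation; "ft_force": force on the tool from outside, world axes, zero at the start; "wrist_torque": the same for the moment, N m; "gripper_width": finger opening in m.
Only numpy, scipy, OpenCV 4.12 (cv2) and the standard library are available. Lean on these libraries where they do the work, as an engineer would, in place of code of your own. Each camera call takes 0.05 s, during which the arm holds its last target.

TASK

Crank the blue handwheel of the small cheese press that holds the mould clockwise (seen from above) until you feel it come up against its stop, then turn it back a quarter turn, let go and leave it there. Do not turn the red handwheel of the other, empty press.

Things in the scene. Friction and masses are not known exactly. Their poses are not given: they have to be found in the camera images.
- blue_wheel (a joint): Angle of the blue handwheel (level, 134 mm over the rim, three spokes, vertical axis, fixed height) of the press with the white mould. Grows clockwise seen from above, lowering the pressing plate 10 mm a turn. Hard stop at 12.566 rad, where the plate meets the wooden disc on the mould; starts 1.1 to 1.5 turns short. About 6 N at the knob turns it; it stays where it is left.
- blue_knob (a point): Grip point of the black crank knob upright on the blue wheel's rim, on the knob's axis, 60 mm from the wheel's axis, 257 mm above the table. Round, 26 mm across, 57 mm tall (225 to 282 mm above the table; the rim's top is at 225). It spins freely on its pin: held from above it can be carried round the circle without turning the hand.
- blue_hub (a point): Point on the blue wheel's vertical axis, level with the knob's grip point: centre of the level circle of 60 mm radius on which the knob goes round. Axes fixed to the press, z up. The hub itself is low (top 228 mm above the table): only the knob stands higher.
- red_knob (a point): The same point on the black crank knob of the red handwheel: a second press of the same make and size, empty, without a mould. It must not be turned.

How it is judged:
On the way:
1. the blue wheel is turned clockwise right up to its stop (value of joint blue_wheel above 12.391 rad), for 0.1 s.
At the end, for the whole second after the job is handed in: After having been at its stop (within 10 degrees), the blue wheel stands still a quarter turn back from the stop, within 23 degrees (10.595 to 11.395 rad); the red wheel's knob is within 20 mm of where it was (value of joint blue_wheel between 10.595 and 11.395 rad and velocity of joint blue_wheel between -0.05 and 0.05 rad/s and distance of red_knob from where it was at the start of the episode below 0.02 m); the robot touches nothing.
It fails at once if the red wheel is turned (its knob moves more than 20 mm) (distance of red_knob from where it was at the start of the episode above 0.02 m).
It also fails if it takes over 58 s, if anything falls off the work surface, if the arm or the gripper's body presses on something with over 40 N, if the wrist force passes 120 N, or if a joint passes its speed limit or range.

## Working session

There is one attempt and no reset: what is moved stays moved. The work goes in short steps, each a Python script; the robot and the scene stay as the last script left them, time stands still between calls to the robot, and variables do not carry over. Pictures are saved under pics/ and viewed, and the job is handed in when it is done.

```bash
mkdir -p pics; ls; cat > h.py <<'E'
import numpy as np, cv2
from plant import arm, optics
def cam(f):
    R=cv2.Rodrigues(np.array(f["rvec"],float))[0];return np.array(f["intrinsics"],float),R,np.array(f["tvec"],float).ravel()
def ray_z(f,p,z):
    K,R,t=cam(f); d=R.T@np.linalg.inv(K)@np.array([p[0],p[1],1.]); c=-R.T@t
    return c+d*(z-c[2])/d[2]
def proj(f,X):
    K,R,t=cam(f); return cv2.projectPoints(np.array(X,float).reshape(-1,1,3),cv2.Rodrigues(R)[0],t,K,None)[0].reshape(-1,2)
def save(f,n): cv2.imwrite("pics/"+n+".png",cv2.cvtColor(f["frame"],cv2.COLOR_RGB2BGR))
E
python3 - <<'E'
from h import *
o=arm.get_obs();print(o["time_s"],o["ee_pos"],o["orientation"],o["gripper_width"],o["ft_force"])
for c in ["scene","top"]:
    f=optics.grab_frame(c);save(f,c+"0");K,R,t=cam(f);print(c,-R.T@t)
    for n in ["blue_knob","blue_hub","red_knob"]:
        for d in optics.pinpoint(c,n)[:3]: print(n,d, ray_z(f,d["point"],.257).round(4))
E
```

```text
pics
0.0 [ 0.2545037  -0.59750504  0.24133342] [ 2.00019526  0.41018591 -2.00120736] 0.08558372426923361 [ 0.21176729 -0.01956608  0.09331775]
scene [0.9436772  0.13477154 0.87919882]
blue_knob {'point': [425.9, 216.6], 'conf': 0.62} [0.4676 0.2624 0.257 ]
blue_hub {'point': [408.2, 230.8], 'conf': 0.71} [0.5116 0.2366 0.257 ]
red_knob {'point': [186.9, 180.0], 'conf': 0.81} [ 0.5571 -0.2059  0.257 ]
top [0.37098513 0.01043303 1.20685582]
blue_knob {'point': [144.3, 263.4], 'conf': 0.66} [0.4572 0.2692 0.257 ]
blue_hub {'point': [161.2, 236.7], 'conf': 0.82} [0.51  0.241 0.257]
red_knob {'point': [396.3, 222.2], 'conf': 0.68} [ 0.554  -0.2162  0.257 ]
```

View pics/scene0.png

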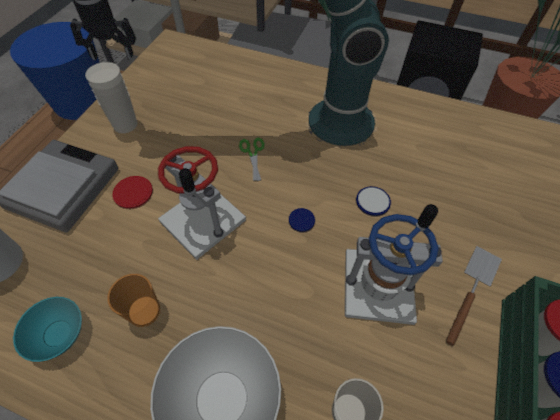

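View pics/top0.png

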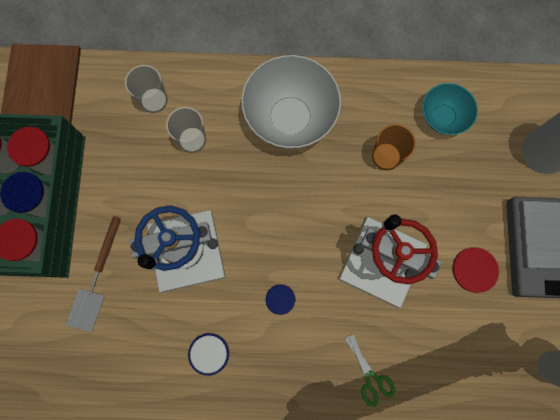

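The scene view shows the blue wheel at about (404,243) with its knob at (428,215). The top view has the wheel at (167,238) and the knob at (146,261). The red wheel is far off at (405,250) in the top view. I'll refine the hub by fitting the rim.

```bash
python3 - <<'E'
from h import *
from scipy.optimize import minimize
from scipy.ndimage import distance_transform_edt as edt
F={c:optics.grab_frame(c) for c in ["scene","top"]}
roi={"scene":(360,205,445,280),"top":(128,200,205,277)}
M={}
for c,f in F.items():
    h=cv2.cvtColor(f["frame"],cv2.COLOR_RGB2HSV);m=(h[...,0]>100)&(h[...,0]<130)&(h[...,1]>120)
    k=np.zeros_like(m);x0,y0,x1,y1=roi[c];k[y0:y1,x0:x1]=1;M[c]=m&k;print(c,M[c].sum())
a=np.linspace(0,2*np.pi,120)
def ring(x,y,z,r): return np.c_[x+r*np.cos(a),y+r*np.sin(a),z+0*a]
def cost(p,cs):
    s=0
    for c in cs:
        d=edt(~M[c]);D=edt(M[c])
        q=proj(F[c],ring(p[0],p[1],.218,.061))
        v=cv2.remap((d-D).astype(np.float32),q[:,0].astype(np.float32),q[:,1].astype(np.float32),1).ravel()
        s+=np.mean(np.maximum(v,-4)) if 1 else 0
    return s
for cs in (["scene"],["top"],["scene","top"]):
    r=minimize(cost,[.511,.239],args=(cs,),method="Nelder-Mead",options=dict(initial_simplex=[[.511,.239],[.52,.239],[.511,.248]]));print(cs,r.x,r.fun)
hub=r.x
for c,f in F.items():
    g=f["frame"].copy()
    for q in np.r_[proj(f,ring(*hub,.218,.061)),proj(f,[[*hub,.228]])]: cv2.circle(g,tuple(int(v) for v in q.round()),0,(255,255,0),-1)
    x,y=proj(f,[[*hub,.24]])[0].astype(int)
    g=g[y-55:y+55,x-60:x+60];F[c]["crop"]=cv2.resize(g,None,fx=3.3,fy=3.3,interpolation=0)
cv2.imwrite("pics/fit.png",np.hstack([F["scene"]["crop"],F["top"]["crop"]])[...,::-1])
E
```

```text
scene 1479
top 1365
['scene'] [0.51392574 0.23804404] -2.1437790393829346
['top'] [0.51454252 0.23992728] -1.902039885520935
['scene', 'top'] [0.51408916 0.23862782] -4.025091648101807
```

View pics/fit.png

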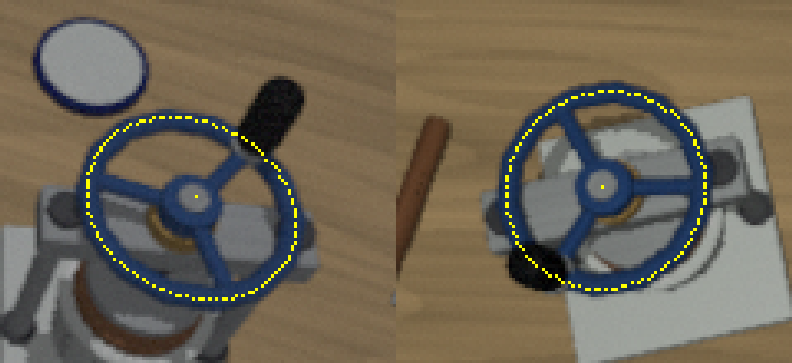

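```bash
cat >> h.py <<'E'
from scipy.spatial.transform import Rotation as Rot
def down(yaw):  # tool x down, jaw axis y at yaw in the level plane
    y=np.array([np.cos(yaw),np.sin(yaw),0]);x=np.array([0,0,-1.]);z=np.cross(x,y)
    return Rot.from_matrix(np.c_[x,y,z]).as_rotvec()
hub=np.array([.5130,.2390])
def circ(th,z=.249,r=.06): return np.array([hub[0]+r*np.cos(th),hub[1]+r*np.sin(th),z])
E
python3 - <<'E'
from h import *
lo=np.array([-2.53,-.31,-1.57,.28,-1.29,.15,-2.92]);hi=np.array([2.53,2.02,1.55,2.44,4.43,1.84,2.92])
for yd in range(-180,180,20):
    m=[];Q=[]
    for z in (.249,.40):
        for th in np.radians(range(0,360,45)):
            q=arm.inverse_kinematics(circ(th,z),down(np.radians(yd)))
            if q is None: m.append(-1);continue
            q=np.array(q);Q.append(q);m.append(min((q-lo).min(),(hi-q).min()))
    print(yd,round(min(m),2),np.mean(Q,axis=0).round(2) if Q else "")
E
```

```text
-180 0.24 [ 0.41  0.62 -1.31  1.65  0.62  1.36  2.14]
-160 0.11 [-0.06  0.6  -0.64  1.67  0.32  1.35  1.19]
-140 0.08 [-1.37  0.43  1.17  1.75 -0.42  1.25 -2.54]
-120 0.03 [-0.4   0.35 -0.11  1.69  0.03  1.21 -2.61]
-100 0.1 [ 0.22  0.43 -0.95  1.66  0.37  1.25 -2.55]
-80 0.4 [ 0.22  0.42 -0.94  1.66  0.36  1.24 -2.19]
-60 0.39 [ 0.24  0.43 -0.97  1.65  0.38  1.25 -1.85]
-40 0.39 [ 0.28  0.46 -1.03  1.65  0.41  1.26 -1.53]
-20 0.27 [ 0.29  0.47 -1.06  1.65  0.43  1.27 -1.2 ]
0 0.16 [ 0.3   0.48 -1.08  1.65  0.45  1.28 -0.86]
20 0.12 [ 0.31  0.5  -1.09  1.65  0.46  1.28 -0.53]
40 0.12 [ 0.3   0.49 -1.07  1.65  0.45  1.28 -0.17]
60 0.02 [ 0.32  0.52 -1.13  1.65  0.48  1.29  0.15]
80 0.07 [ 0.33  0.52 -1.13  1.65  0.48  1.29  0.5 ]
100 0.29 [ 0.32  0.5  -1.12  1.65  0.47  1.29  0.86]
120 0.25 [ 0.35  0.53 -1.18  1.65  0.51  1.31  1.18]
140 0.24 [ 0.41  0.62 -1.31  1.65  0.62  1.36  1.45]
160 0.24 [ 0.41  0.62 -1.31  1.65  0.62  1.36  1.79]
```

```bash
python3 - <<'E'
from h import *
o=arm.get_obs();p=np.array(o["ee_pos"]);p[2]=.45
arm.move_straight(p,0.3)
q=np.array(arm.get_obs()["joint_positions"]);print(q.round(3));q[0]=-.43;q[2]=0
arm.set_joints(q);o=arm.get_obs();print(o["time_s"],o["ee_pos"])
Rm=Rot.from_rotvec(o["orientation"]).as_matrix();print(Rm.round(2))
y0=np.arctan2(Rm[1,1],Rm[0,1]);print("yaw",np.degrees(y0))
lo=np.array([-2.53,-.31,-1.57,.28,-1.29,.15,-2.92]);hi=np.array([2.53,2.02,1.55,2.44,4.43,1.84,2.92])
for dy in (-90,-60,-30,0,30,60,90):
    m=[];Q=[]
    for th in np.radians(range(0,360,30)):
            q=arm.inverse_kinematics(circ(th),down(y0+np.radians(dy)))
            if q is None: m.append(-1);continue
            q=np.array(q);Q.append(q);m.append(min((q-lo).min(),(hi-q).min()))
    Q=np.array(Q);print(dy,round(min(m),2),Q.min(0).round(2),Q.max(0).round(2))
f=optics.grab_frame("wrist");save(f,"w1");K,R,t=cam(f);print(-R.T@t)
for n in ["blue_knob","blue_hub"]:
    for d in optics.pinpoint("wrist",n)[:3]: print(n,d, ray_z(f,d["point"],.257).round(4))
E
```

```text
[ 1.117e+00  3.510e-01 -1.000e-03  1.314e+00  0.000e+00  1.479e+00
 -5.200e-02]
4.5167 [0.60393619 0.23872467 0.44820603]
[[-0.    0.93  0.37]
 [-0.    0.37 -0.93]
 [-1.   -0.    0.  ]]
yaw 21.569443794944227
-90 0.49 [-0.73  0.21  0.15  1.67 -0.1   0.98 -1.74] [-0.57  0.42  0.23  1.95 -0.04  1.06 -1.51]
-60 0.49 [-0.67  0.22  0.08  1.67 -0.06  0.98 -1.24] [-0.51  0.42  0.15  1.95 -0.02  1.06 -1.01]
-30 0.49 [-0.61  0.22  0.01  1.66 -0.03  0.98 -0.74] [-0.44  0.42  0.07  1.95 -0.    1.06 -0.51]
0 0.5 [-0.55  0.22 -0.07  1.66  0.    0.98 -0.25] [-0.38  0.42 -0.01  1.94  0.02  1.06 -0.02]
30 0.5 [-0.49  0.22 -0.14  1.65  0.03  0.98  0.25] [-0.32  0.43 -0.09  1.94  0.06  1.07  0.48]
60 0.51 [-0.43  0.23 -0.22  1.65  0.05  0.98  0.75] [-0.26  0.43 -0.16  1.93  0.09  1.07  0.98]
90 0.51 [-0.37  0.24 -0.29  1.65  0.07  0.99  1.25] [-0.2   0.44 -0.24  1.93  0.13  1.07  1.48]
[0.58181655 0.30148103 0.580676  ]
blue_knob {'point': [127.8, 100.9], 'conf': 0.84} [0.4614 0.2652 0.257 ]
blue_hub {'point': [184.4, 153.4], 'conf': 0.88} [0.5192 0.2409 0.257 ]
```

View pics/w1.png

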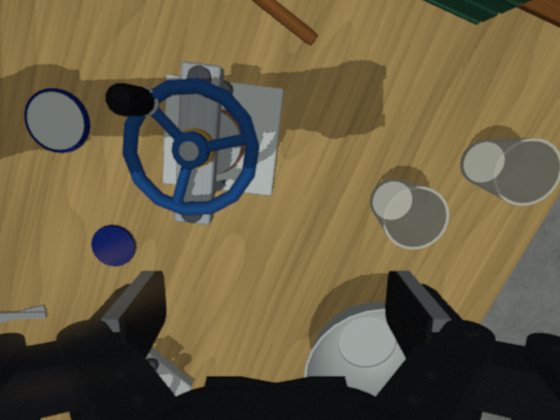

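The wrist view shows the knob at (130,100) and the hub at (188,150), which agrees with the top and scene results. I'll go above the knob, measure once more, then descend and grip.

```bash
python3 - <<'E'
from h import *
Y=np.radians(62)
k=np.array([.4615,.2655])
arm.move_ptp([*k,.40],down(Y))
f=optics.grab_frame("wrist");save(f,"w2")
for n in ["blue_knob","blue_hub"]:
    for d in optics.pinpoint("wrist",n)[:2]: print(n,d, ray_z(f,d["point"],.257).round(4))
arm.move_straight([*k,.249],.15)
o=arm.get_obs();print(o["time_s"],o["ee_pos"],o["ft_force"].round(1) if hasattr(o["ft_force"],"round") else o["ft_force"])
f=optics.grab_frame("wrist");save(f,"w3")
E
```

```text
blue_knob {'point': [274.3, 201.7], 'conf': 0.77} [0.4626 0.2659 0.257 ]
blue_hub {'point': [278.1, 273.4], 'conf': 0.89} [0.5169 0.2403 0.257 ]
6.6333 [0.46202735 0.26583959 0.24983134] [-0.2  1.3  0.4]
```

View pics/w3.png

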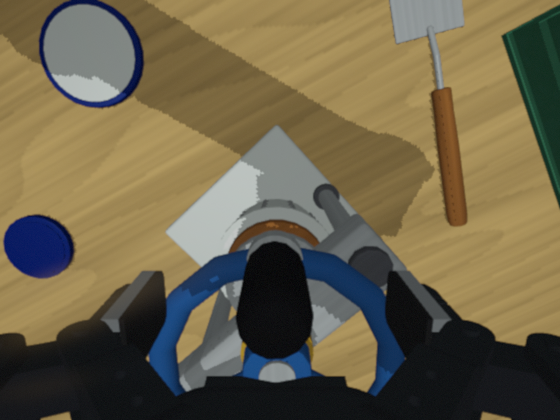

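The knob stands centred between the open fingers at about (275,300). I'll grip it and try the first 30°.

```bash
sed -i 's/^hub=.*/hub=np.array([.5158,.2397])/' h.py; python3 - <<'E'
from h import *
arm.grab(60)
o=arm.get_obs();print(o["time_s"],o["gripper_width"],np.array(o["ft_force"]).round(1))
p=np.array(o["ee_pos"]);th=np.arctan2(p[1]-hub[1],p[0]-hub[0]);print(p.round(4),np.degrees(th),np.hypot(*(p[:2]-hub)))
for i in range(1,5):
    a=th-np.radians(8*i);arm.move_straight(circ(a),.1)
    o=arm.get_obs();p=np.array(o["ee_pos"]);F=np.array(o["ft_force"])
    er=np.array([np.cos(a),np.sin(a)]);et=np.array([er[1],-er[0]])
    print(round(o["time_s"],2),p.round(4),"Fr %.1f Ft %.1f Fz %.1f"%(F[:2]@er,F[:2]@et,F[2]),"lag",((p-circ(a))[:2]@et*1e3).round(2))
E
```

```text
7.2667 0.024484166079714712 [-0.3 -0.7  2.8]
[0.4616 0.2656 0.2494] 154.40602812962132 0.06005733560434243
7.52 [0.4659 0.2729 0.2493] Fr -0.4 Ft -2.1 Fz 4.8 lag 0.04
7.77 [0.4713 0.2795 0.2494] Fr -1.1 Ft -0.8 Fz 4.8 lag 0.2
8.02 [0.4774 0.2852 0.2493] Fr -0.4 Ft -3.2 Fz 4.6 lag 0.28
8.27 [0.4843 0.29   0.2493] Fr -1.4 Ft -1.9 Fz 4.9 lag 0.41
```

```bash
python3 - <<'E'
from h import *
th0=np.radians(154.4);d=32
n=0
while d<575:
    d+= 8 if d<370 else 3
    a=th0-np.radians(d);arm.move_straight(circ(a),.1 if d<370 else .06)
    o=arm.get_obs();p=np.array(o["ee_pos"]);F=np.array(o["ft_force"])
    er=np.array([np.cos(a),np.sin(a)]);et=np.array([er[1],-er[0]])
    Fr,Ft=F[:2]@er,F[:2]@et;n+=1
    big=np.linalg.norm(F)>22
    if n%6==0 or big: print(d,round(o["time_s"],2),"Fr %.1f Ft %.1f Fz %.1f"%(Fr,Ft,F[2]),"lag",((p-circ(a))[:2]@et*1e3).round(2),round(o["gripper_width"],4))
    if abs(Ft)>30 or np.linalg.norm(F)>55 : break
print(p)
f=optics.grab_frame("scene");save(f,"s2");f=optics.grab_frame("top");save(f,"t2")
E
```

```text
80 9.77 Fr -5.5 Ft -1.4 Fz 7.0 lag 0.49 0.0247
128 11.27 Fr -7.2 Ft -2.4 Fz 6.7 lag -1.42 0.024
176 12.77 Fr -3.3 Ft -3.4 Fz 6.0 lag -0.69 0.0246
224 14.27 Fr 0.2 Ft -1.9 Fz 5.8 lag -0.45 0.0243
272 15.77 Fr 1.5 Ft -2.8 Fz 8.9 lag -1.27 0.0242
320 17.27 Fr 4.4 Ft -2.6 Fz 11.8 lag -1.65 0.0239
368 18.77 Fr 1.2 Ft -1.6 Fz 9.4 lag -0.76 0.0242
391 20.31 Fr -0.7 Ft -4.5 Fz 11.3 lag -1.31 0.0246
409 21.81 Fr -1.2 Ft -3.9 Fz 11.3 lag -1.13 0.0243
427 23.31 Fr -3.0 Ft -4.6 Fz 10.8 lag -0.99 0.0244
445 24.81 Fr -4.1 Ft -4.3 Fz 9.8 lag -1.03 0.0245
463 26.31 Fr -4.7 Ft -3.8 Fz 10.5 lag -1.32 0.0243
481 27.81 Fr -3.7 Ft -4.3 Fz 11.1 lag -1.76 0.0244
499 29.31 Fr -2.3 Ft -5.6 Fz 8.6 lag -1.98 0.0245
514 30.56 Fr -0.0 Ft -26.2 Fz 0.0 lag -13.05 0.0242
517 30.81 Fr 0.4 Ft -32.1 Fz -3.3 lag -15.87 0.0246
[0.5730663  0.25298719 0.24948365]
```

The wheel hit its stop after about 501° (1.39 turns, within the expected 1.1 to 1.5). The knob halted at 13° on the circle with 32 N at the knob. Now I'll go back 90°.

```bash
python3 - <<'E'
from h import *
arm.sleep(.3)
ang=lambda p:np.degrees(np.arctan2(p[1]-hub[1],p[0]-hub[0]))
p=arm.get_obs()["ee_pos"];s=ang(p);print("stop at",s,p)
f=optics.grab_frame("top");save(f,"t3")
arm.move_straight(circ(np.radians(s)),.06)
for i in range(1,16):
    a=np.radians(s+6*i+ (1 if i==15 else 0));arm.move_straight(circ(a),.08)
    o=arm.get_obs();p=o["ee_pos"]
    if i%3==0:print(i,round(o["time_s"],2),"back",ang(p)-s,np.array(o["ft_force"]).round(1),o["gripper_width"])
arm.sleep(.3);o=arm.get_obs();print(o["ee_pos"],ang(o["ee_pos"])-s,np.array(o["ft_force"]).round(1))
for c in("scene","top"):
  f=optics.grab_frame(c);save(f,c+"4")
  for d in optics.pinpoint(c,"blue_knob")[:2]: print(c,d,ray_z(f,d["point"],.257))
E
```

```text
stop at 13.084552435147563 [0.57305332 0.25300699 0.24947718]
3 32.43 back 15.459187232210853 [-1.7 -4.8 10.4] 0.024784477431026256
6 33.18 back 33.42429417100247 [ 1.5 -4.   7.9] 0.02444764004157885
9 33.93 back 51.8895247260074 [ 3.7 -2.1  7.8] 0.024257389269295444
12 34.68 back 70.52356836008487 [ 3.8 -2.1  6.8] 0.024294899121780796
15 35.43 back 90.31786669095261 [ 3.2 -0.5  5.7] 0.024361221079762997
[0.50209389 0.297074   0.24932434] 90.35105978820229 [1.7 0.6 7.1]
scene {'point': [438.6, 236.4], 'conf': 0.9} [0.50292684 0.29136025 0.257     ]
```

View pics/t3.png

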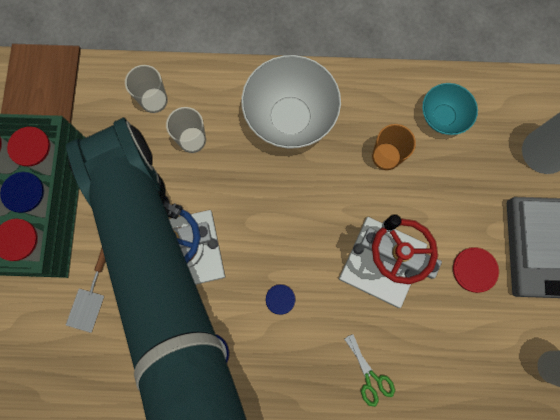

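View pics/scene4.png

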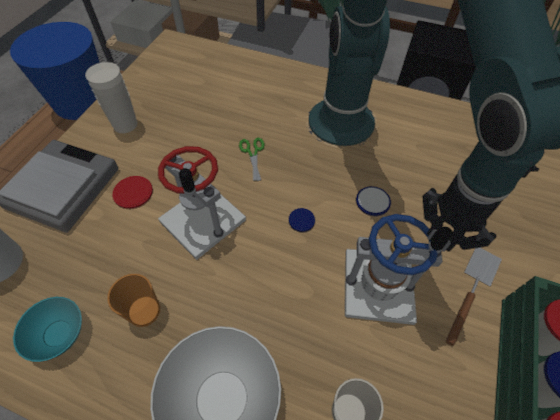

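In the top view the gripper covers the knob at the far side of the wheel, around (165,200), and the red wheel is unchanged. The scene view shows the knob held at about (438,236), 90° back. Now I'll release, retreat and check.

```bash
python3 - <<'E'
from h import *
arm.gripper_open();arm.sleep(.2)
p=np.array(arm.get_obs()["ee_pos"]);print(p);p[2]=.42;arm.move_straight(p,.15)
q=np.array(arm.get_obs()["joint_positions"]);q[0]=.35;arm.set_joints(q)
o=arm.get_obs();print(o["time_s"],o["ee_pos"],np.array(o["ft_force"]).round(1),o["gripper_width"])
for c in("scene","top"):
  f=optics.grab_frame(c);save(f,c+"5")
  for n in("blue_knob","red_knob","blue_hub"):
   for d in optics.pinpoint(c,n)[:2]:
    X=ray_z(f,d["point"],.257);print(c,n,d,X.round(4),np.degrees(np.arctan2(X[1]-hub[1],X[0]-hub[0])).round(1))
E
```

```text
[0.50117349 0.29787846 0.24901093]
39.7 [ 0.56312174 -0.14920833  0.41891864] [-0.5 -0.4  0.1] 0.08526923923778597
scene blue_knob {'point': [442.0, 239.7], 'conf': 0.72} [0.5077 0.2982 0.257 ] 97.9
scene red_knob {'point': [186.1, 180.0], 'conf': 0.74} [ 0.5577 -0.2074  0.257 ] -84.6
scene blue_hub {'point': [409.0, 232.2], 'conf': 0.85} [0.5141 0.2386 0.257 ] -146.6
top blue_knob {'point': [132.3, 239.8], 'conf': 0.81} [0.502  0.2965 0.257 ] 103.6
top blue_hub {'point': [159.4, 235.2], 'conf': 0.59} [0.5128 0.2447 0.257 ] 120.7
```

View pics/top5.png

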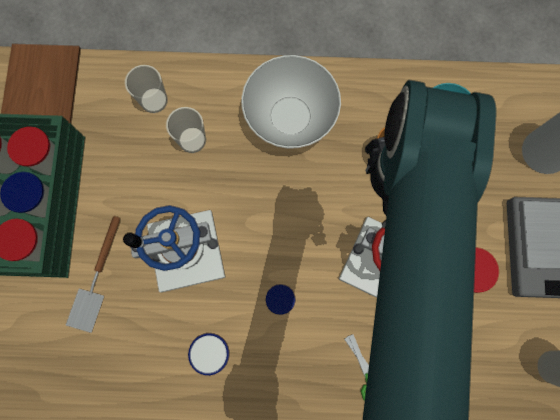

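View pics/scene5.png

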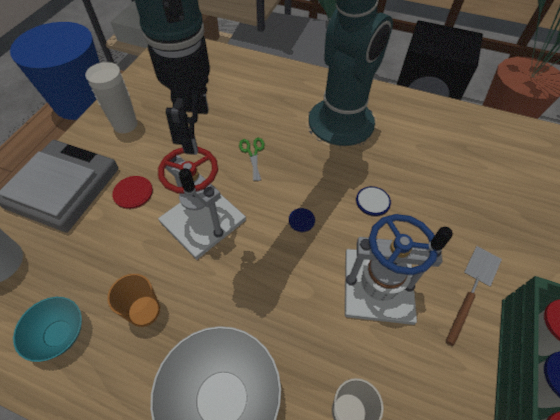

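The blue knob sits at (132,240) in the top view and (442,239) in the scene view, about 103° on the circle and 90° back from the stop. The red knob is unchanged at (187,180) in the scene view. The hand is about 0.13 m clear above the red press.

```bash
python3 -c "
from h import *
arm.close_job();print(arm.get_obs()['time_s'])"
```

```text
the job is handed in; nothing more can be done
the job is handed in; nothing more can be done
```

I cranked the blue handwheel clockwise about 501° (1.39 turns) to its stop, turned it back about 90°, let go and handed the job in at about 40 s. At the stop the force at the knob rose from about 5 N to 32 N while the knob stood still.

**Last checks:**
- **Blue wheel:** with the hand clear, the top camera put the knob 90.5° back from the stop. The scene camera said about 85°; both are within the allowed 23°.
- **Red wheel:** in the scene camera its knob was within about 2 mm of where it started. The top camera could not confirm this because the arm covered it.
- **Robot:** the wrist force was near zero, and the gripper was open and clear of everything. It was parked about 0.13 m above the red press.

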